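# Free a cross-threaded hopper lid and screw it home

## Robot

A 6-joint arm with a two-finger parallel gripper is mounted at the origin on the work surface. World frame = base frame: x ahead of the robot, y to its left, z up, the work surface at z = 0. Lengths are in mm, angles in rad, forces in N, time in s.
With the tool pointing down it reaches from about 275 to 1000 mm from the base axis. Payload 8.4 kg.
Tool frame: the origin (TCP) lies at the very end of the fingers, on their centre line; the grasp point (between the pads) lies 19 mm behind it; z points along the fingers, y is the line along which they close (so a half turn about z gives the same grasp; the last joint's range is limited). The gripper opens to 85 mm and grips with 20 to 120 N. Pads are 22 mm wide; open, the fingers measure 114 mm over their backs; the gripper's body (76 mm by 85 mm) begins 54 mm behind the grasp point. The pads swing forward as they close: fully open they stand 13 mm farther back than shut.
Start: joints at [1.185, 0.353, 1.633, -0, 1.155, -0.002], TCP at [234.028, 579.533, 231.281] pointing down, gripper open.
Joint ranges: [-2.63, 2.63], [-0.92, 2.1], [0.06, 2.66], [-1.3, 4.44], [0, 2.69], [-3.02, 3.02]. Speed limits (rad/s): [2.22, 2.22, 2.79, 3.14, 3.14, 3.14].

## Interface

Orientations are given as [roll, pitch, yaw] about the fixed x, y, z axes, in that order (R = Rz(yaw) Ry(pitch) Rx(roll)).
In Python, from rig import sensors, grab_frame, camera_params, order gives the robot as it stands. The module is installed in compiled form; this text tells all that it offers.
- The arm moves only by the tool move_arm, never from a script. Its argument "motion" is a list of rows, each a list of 7 numbers: the turn, a rotation vector about the tool's x, y, z in a scale on which 1.0 is pi rad, then the shift along the tool's x, y, z in parts of the range, where 1.0 means 0.4 m, then the finger opening in m, from 0 to 0.0854. A call has 1 to 8 rows; each row is the pose to reach, as a shift and turn from the pose commanded when the call began, along the tool's axes at that moment; what a row does not reach only later rows make up. A row lasts 1/8 s, in which the tool goes at most 62.5 mm and 10.7 degrees, less where a joint would pass 70% of its speed; a pose out of reach is approached as far as the arm can. A call with a gripper value outside its range is refused whole. The fingers move at their own pace and stop on an object; "grip_force" is the grip in N (left out, the last holds). Time passes only in rows, so rows that repeat a pose let the fingers close. It gives the time, the measured TCP pose, the force, the opening and the grip force at its end, in the units of the state.
- sensors.sense(): the state, without advancing time (a new reading comes with each control period).
- grab_frame(name): name is "side" or "top"; returns (picture, depth): 384x512x3 uint8, red, green, blue; 384x512 float32, mm along the optical axis (not along the pixel's ray), 0 where there is no reading.
- camera_params(name): a dict with "camera_matrix" (3x3 intrinsics, pixels), "world_from_camera" (4x4, takes a point from camera to world coordinates). Camera axes: x right, y down, z forward; pixel columns grow to the right and rows downward; lengths in mm; the calibration is good to about 2 mm. A picture is of the moment at which its call begins. camera_params takes no time and is no camera call.
- order.sign_off(): hands the job in; it is judged then, once.
The state is a dict: "clock": time; "qpos": joint angles; "qvel": joint speeds; "joint_efforts": joint torques, N m; "eef_pos": TCP position; "tcp_rot": TCP orientation; "contact_force": force on the tool from outside, world axes, zero at the start; "wrist_torque": the same for the moment, N m; "opening": opening from 0.0 (shut) to 1.0 (fully open); "grasp_force": force on a finger pad.
Only numpy, scipy, OpenCV 4.12 (cv2) and the standard library are available. Lean on these libraries where they do the work, as an engineer would, in place of code of your own. Each camera call takes 0.05 s, during which the arm holds its last target. There are 200 camera calls.

## Task

The screw lid on the dispenser's clear hopper has been started crooked and is cross-threaded. Without lifting it off the neck, back it off (anticlockwise seen from above) until you feel it drop level into the start of its thread, then run it in clockwise until it is fully home and nipped up hand-tight, and let go. Never force it, and leave the scale pan, the funnel and the jar as they are.

Things in the scene. Friction and masses are not known exactly. Their poses are not given: they have to be found in the camera images.
- lid: Black ribbed screw lid, loose, 64 mm across, 18 mm tall without the bar, 80 g, right-hand two-start thread, 14 mm per turn, lugs inside at its +x and -x. Origin: centre of its lower edge; z out of its top. As found it sits 0.13 rad crooked: +x side low, in the thread; -x lug still on top of it. Turned back 30 to 90 degrees, the -x side drops 7 mm (the middle half that): level, in its thread.
- lid_bar (a point): Middle of the lid's moulded grip bar: 46 mm long along the lid's x, 14 mm wide along y, 20 mm tall; this point is 10 mm above the lid's flat top, 28 mm above its lower edge. Turning in its thread the lid rises or sinks 14 mm per turn, so a firm grip must follow; between fingers 4 mm wider than the bar it is free to rise, sink and level itself (play 0.2 rad).
- neck_rim (a point): Centre of the rim of the hopper's rigid, upright, fixed neck (48 mm across, 55 mm over its thread), 236 mm above the bench; z up. Lid started level: lower edge about 9 mm below this point. It runs in about 160 degrees, free (under 0.1 N m); the last 40 its lower edge stays 14 mm below, its flat top 4 mm above the rim. Then it stops hard: 0.3 to 0.5 N m is hand-tight, over 1 forces it.
- dispenser: Bench dispenser, fixed, black, 300 x 170 mm, tower 150 mm tall with a clear round hopper (94 mm across, to 218 mm) whose axis is 65 mm behind (+x of) the origin; its front with the keypad faces its -x. Origin: centre of its underside, z up. Nothing on it or near it stands higher than the hopper's neck and lid.
- pan: Loose steel scale pan, 64 mm across, 16 mm tall, on the platform before the tower, 54 mm above the bench. Origin: centre of its underside. Leave it alone.
- funnel: Loose aluminium funnel standing mouth down on the bench beside the dispenser (its +y side), 68 mm across, 85 mm tall. Origin: centre of its underside. Leave it alone.
- jar: Loose clear jar with a plain cap, standing on the bench on the dispenser's -y side, 56 mm across, 75 mm tall. Origin: centre of its underside. Leave it alone.
Not all that is in view belongs to the job. Leave any blue look-alike of the lid alone.

How it is judged (in metres and radians):
On the way:
1. the lid has been backed off and has dropped level into the start of its thread (angle between the z axis of lid and the z axis of dispenser, either way round below 0.05 rad and z of lid in the frame of neck_rim below -0.0065 m and horizontal distance between lid and neck_rim below 0.004 m), for 0.1 s.
At the end, for the whole second after the job is handed in: The lid is fully home and let go: lower edge at least 12.7 mm below the neck's rim (14.2 mm when it bears on the rim), level within 0.04 rad, within 3 mm of the neck's axis, at rest, and hand-tight: more than 6 N of contact force on the neck (loose, only its own weight of 1 N) (z of lid in the frame of neck_rim below -0.0127 m and angle between the z axis of lid and the z axis of dispenser, either way round below 0.04 rad and horizontal distance between lid and neck_rim below 0.003 m and contact force between lid and dispenser above 6 N and linear speed of lid below 0.01 m/s); the robot touches nothing.
It fails at once if the lid is forced: more than 100 N of contact force (about 1.1 N m of turning) between lid and dispenser (contact force between lid and dispenser above 100 N).
It fails at once if the lid is lifted off the neck (its lower edge more than 2 mm above the rim) (z of lid in the frame of neck_rim above 0.002 m).
It fails at once if the pan is moved more than 20 mm (distance of pan from where it was at the start of the episode above 0.02 m).
It fails at once if the funnel is moved more than 20 mm (distance of funnel from where it was at the start of the episode above 0.02 m).
It fails at once if the jar is moved more than 20 mm (distance of jar from where it was at the start of the episode above 0.02 m).
It also fails if it takes over 69 s, if anything falls off the work surface, if the arm or the gripper's body presses on something with over 40 N, if the wrist force passes 120 N, or if a joint passes its speed limit or range.

## Working session

There is one attempt and no reset: what is moved stays moved. The work goes in short steps, Python scripts to look and compute and a tool call to move; the robot and the scene stay as the last step left them, time stands still between calls to the robot, and variables do not carry over. Pictures are saved under pics/ and viewed, at most 10 in all, crops included, and the job is handed in when it is done.

Besides the shell and the picture viewer there is one more tool, called after "Emit:" as name([rows], argument=value, ...), one row to a line, values as JSON. move_arm: Moves the arm, as the interface text tells. Its arguments: {"type":"object","properties":{"motion":{"type":"array","items":{"type":"array","items":{"type":"number"}}},"grip_force":{"type":"number"}},"required":["motion"]}

```bash
mkdir -p pics; cat > h.py <<'E'
import numpy as np,cv2
from rig import sensors,grab_frame,camera_params,order
def cloud(n,d):
    p=camera_params(n);K=p["camera_matrix"];T=np.array(p["world_from_camera"])
    v,u=np.indices(d.shape);P=np.stack([(u-K[0][2])/K[0][0]*d,(v-K[1][2])/K[1][1]*d,d],-1)
    return P@T[:3,:3].T+T[:3,3]
E
python3 - <<'E'
from h import *
for n in("side","top"):
    r,d=grab_frame(n);cv2.imwrite(f"pics/{n}0.png",r[:,:,::-1]);np.savez(f"{n}0.npz",r=r,d=d)
    p=camera_params(n);print(n,np.round(p["camera_matrix"],1).tolist(),np.round(p["world_from_camera"],3).tolist())
print(sensors.sense())
E
```

```text
side [[346.7, 0.0, 262.6], [0.0, 346.7, 197.5], [0.0, 0.0, 1.0]] [[-0.653, -0.593, 0.471, 261.657], [-0.758, 0.501, -0.418, 348.138], [0.012, -0.63, -0.777, 679.519], [0.0, 0.0, 0.0, 1.0]]
top [[357.0, 0.0, 255.8], [0.0, 357.0, 184.0], [0.0, 0.0, 1.0]] [[-0.016, -0.985, 0.169, 453.193], [-1.0, 0.012, -0.028, 56.756], [0.026, -0.169, -0.985, 865.093], [0.0, 0.0, 0.0, 1.0]]
{'clock': 0.1, 'qpos': array([ 1.18461334e+00,  3.53559708e-01,  1.63403374e+00,  8.67587679e-07,
        1.15519691e+00, -2.39795424e-03]), 'qvel': array([ 0.0013536 , -0.00088629, -0.00024559,  0.00069818,  0.00062064,
       -0.00032928]), 'joint_efforts': array([ 4.75658708e-04, -6.06360483e+01, -3.42820036e+01,  1.42693980e-05,
        3.85600200e-03,  1.70671711e-05]), 'eef_pos': array([233.86477745, 579.15486885, 230.65986665]), 'tcp_rot': array([-3.14039495e+00, -3.66536453e-06,  2.75780727e+00]), 'contact_force': array([-0.60107623, -0.40867152,  0.13732869]), 'wrist_torque': array([0.02987157, 0.02913402, 0.01509635]), 'grasp_force': 0.0, 'opening': 0.9970636234973542}
```

View pics/side0.png

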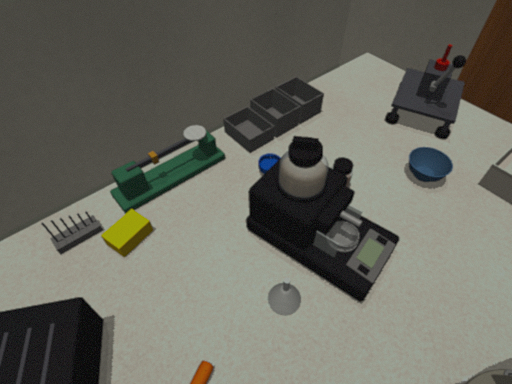

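View pics/top0.png

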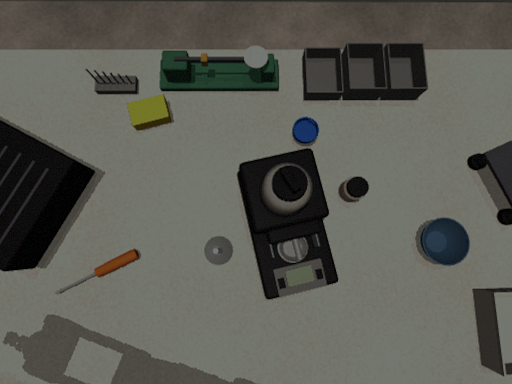

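The side view shows the dispenser with the black lid at about (307,150); the top view shows it at about (291,182), with the funnel at (218,250), the jar at (355,188) and the blue look-alike at (305,130). I'll measure the lid next.

```bash
python3 - <<'E'
from h import *
S={}
for n,(u,v) in dict(top=(291,182),side=(307,152)).items():
    z=np.load(n+"0.npz");r,d=z["r"],z["d"];C=cloud(n,d);S[n]=C
    a=30;sl=np.s_[v-a:v+a,u-a:u+a]
    cv2.imwrite(f"pics/{n}c.png",cv2.resize(cv2.convertScaleAbs(r[sl][:,:,::-1],alpha=2.5,beta=20),None,fx=9,fy=9,interpolation=cv2.INTER_CUBIC))
    P=C[sl].reshape(-1,3);g=r[sl].reshape(-1,3).max(1)
    print(n,np.histogram(P[:,2],bins=np.arange(150,290,5)))
    for lo,hi in((262,285),(245,262),(236,285)):
        m=(P[:,2]>lo)&(P[:,2]<hi)
        if m.sum()>5:
            Q=P[m];c=Q.mean(0);e=np.linalg.svd(Q[:,:2]-c[:2],full_matrices=False)
            print(lo,hi,m.sum(),c.round(1),Q.min(0).round(1),Q.max(0).round(1),"yaw",np.degrees(np.arctan2(e[2][0,1],e[2][0,0])),cv2.minAreaRect(Q[:,:2].astype(np.float32)))
a=np.hstack([cv2.imread("pics/topc.png"),cv2.imread("pics/sidec.png")]);cv2.imwrite("pics/c.png",cv2.resize(a,(800,400)))
E
```

```text
top (array([354,  83,  45,   7,   9,   9,  10,  13,  16,  17,  57, 270, 336,
       207,   3,   1,  19,  18, 233, 449,  72,  17,  84, 142,   2,   0,
         0]), array([150, 155, 160, 165, 170, 175, 180, 185, 190, 195, 200, 205, 210,
       215, 220, 225, 230, 235, 240, 245, 250, 255, 260, 265, 270, 275,
       280, 285]))
262 285 218 [564.2 -19.  266. ] [543.3 -35.8 262.3] [587.4  -2.7 270.8] yaw -149.85623543304234 ((565.316162109375, -18.95073127746582), (45.62845230102539, 14.313840866088867), 29.785064697265625)
245 262 548 [555.1 -22.7 248.4] [531.8 -51.3 245. ] [589.4  10.4 262. ] yaw -63.56819499603959 ((559.4784545898438, -20.463607788085938), (55.72578811645508, 61.80145263671875), 7.14447021484375)
236 285 1014 [561.  -19.3 250.9] [530.9 -52.  236.2] [594.1  10.4 270.8] yaw 170.54956873456504 ((562.5675048828125, -20.87752342224121), (62.258323669433594, 63.15853500366211), 88.4751205444336)
side (array([ 66,  13,  10,   2,   5,   6,  13,  17,  31,  36,  57, 214, 255,
       293,  28,  16,  61,  73, 142, 267,  93,  53,  91,  99,   4,   0,
         0]), array([150, 155, 160, 165, 170, 175, 180, 185, 190, 195, 200, 205, 210,
       215, 220, 225, 230, 235, 240, 245, 250, 255, 260, 265, 270, 275,
       280, 285]))
262 285 173 [563.  -18.7 265.8] [543.3 -35.8 262. ] [587.   -2.4 270.2] yaw -152.22447980889396 ((565.1265258789062, -18.98963165283203), (45.824440002441406, 15.63253116607666), 30.203649520874023)
245 262 434 [552.7 -14.8 250.3] [530.5 -51.6 245. ] [580.8   9.7 261.9] yaw -134.55869229254304 ((555.0601806640625, -20.57463836669922), (60.83509826660156, 48.44287872314453), 85.07266235351562)
236 285 807 [555.6 -12.7 251.4] [530.4 -51.6 236. ] [592.9  11.8 270.2] yaw -146.94846825054344 ((559.2748413085938, -18.138473510742188), (62.32926940917969, 57.27518844604492), 65.21471405029297)
```

View pics/c.png

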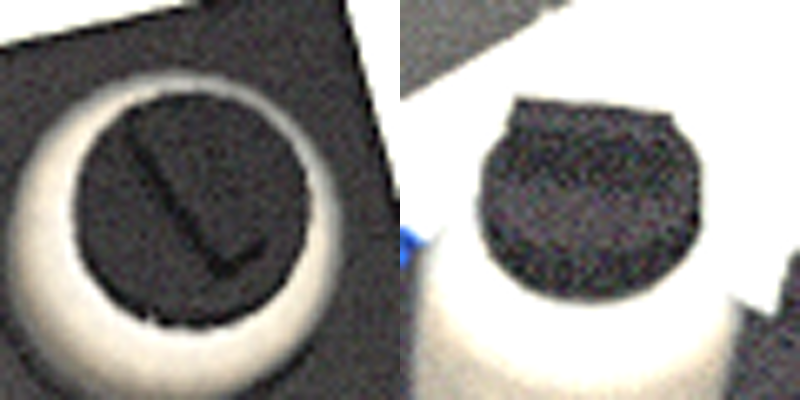

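The crop shows the bar running from upper left to lower right in the top view, along about ±30° in world yaw, with centre near (565,-19) and its top at about 267 mm. Next I'll fit the tilt, the hopper axis and the neck.

```bash
python3 - <<'E'
from h import *
for n in("top","side"):
    z=np.load(n+"0.npz");r,d=z["r"],z["d"];C=cloud(n,d);P=C.reshape(-1,3);g=r.reshape(-1,3).astype(float)
    near=np.hypot(P[:,0]-563,P[:,1]+20)<60
    for nm,m in(("bar",near&(P[:,2]>262)),("flat",near&(P[:,2]>240)&(P[:,2]<256)&(np.hypot(P[:,0]-563,P[:,1]+20)<29))):
        Q=P[m]
        for i in range(4):
            A=np.c_[Q[:,:2]-[563,-20],np.ones(len(Q))];k=np.linalg.lstsq(A,Q[:,2],rcond=None)[0];res=Q[:,2]-A@k;Q=Q[abs(res)<max(2,2*res.std())]
        print(n,nm,len(Q),k.round(3),"tilt",np.hypot(*k[:2]).round(3),"low dir deg",np.degrees(np.arctan2(-k[1],-k[0])).round(1),res.std().round(2))
    # hopper top ring
    m=near&(P[:,2]>195)&(P[:,2]<222)&(g.min(1)>60);Q=P[m];print(n,"hopper",m.sum(),Q.min(0).round(1),Q.max(0).round(1))
    m=near&(P[:,2]>205)&(P[:,2]<222);print(cv2.minEnclosingCircle(P[m][:,:2].astype(np.float32)))
    # tower/dispenser top 150
    m=(np.hypot(P[:,0]-563,P[:,1]+20)<130)&(P[:,2]>143)&(P[:,2]<158)&(g.max(1)<90);print("tower",m.sum(),cv2.minAreaRect(P[m][:,:2].astype(np.float32)))
E
```

```text
top bar 200 [-1.04000e-01 -7.10000e-02  2.66455e+02] tilt 0.126 low dir deg 34.4 0.9
top flat 530 [-1.21000e-01 -6.60000e-02  2.46252e+02] tilt 0.138 low dir deg 28.8 0.93
top hopper 533 [519.8 -61.6 206.3] [603.   21.  220.9]
((562.015380859375, -20.96246337890625), 46.543853759765625)
tower 3824 ((552.9258422851562, -22.780601501464844), (174.96038818359375, 157.74903869628906), 12.428604125976562)
side bar 144 [-5.20000e-02 -1.78000e-01  2.66345e+02] tilt 0.185 low dir deg 73.7 0.86
side flat 280 [-1.08000e-01 -8.30000e-02  2.47023e+02] tilt 0.136 low dir deg 37.6 0.9
side hopper 923 [515.3 -66.8 195.1] [607.9  25.6 220.9]
((561.3837280273438, -21.032573699951172), 46.96995162963867)
tower 2735 ((552.5126342773438, -23.062942504882812), (174.40586853027344, 158.77255249023438), 12.407679557800293)
```

```bash
cat >> h.py <<'E'
def delta(x,y,z,yawdeg):
    s=sensors.sense();a=s["tcp_rot"][2];w=np.array([x,y,z])-s["eef_pos"]
    dy=(np.radians(yawdeg)-a+np.pi)%(2*np.pi)-np.pi
    print("turn z",round(-dy,3),"shift m",np.round([np.cos(a)*w[0]+np.sin(a)*w[1],np.sin(a)*w[0]-np.cos(a)*w[1],-w[2]],1)/1000)
def st():
    s=sensors.sense();print("t",round(s["clock"],2),"pos",s["eef_pos"].round(1),"rot",np.degrees(s["tcp_rot"]).round(1),"F",s["contact_force"].round(1),"M",s["wrist_torque"].round(3),"open",round(s["opening"]*85.4,1),"q6",s["qpos"][5].round(2))
E
python3 -c "
from h import *
delta(562.2,-20.9,330,30)"
```

```text
turn z 2.234 shift m [-0.5291 -0.4335 -0.0993]
```

The rows are not in the units I measure in: shifts go in shares of 0.4 m and turns go in shares of pi rad. I convert before sending: -0.24 m / 0.4 = -0.6, -0.2 m / 0.4 = -0.5, 1.1 rad / 3.1416 = 0.3501.

Emit:
move_arm([
  [0,0,0,0,0,-0.15,0.05],
  [0,0,0.0318,0,0,-0.25,0.05],
  [0,0,0.0859,-0.1,-0.075,-0.25,0.05],
  [0,0,0.1401,-0.2,-0.1625,-0.25,0.05],
  [0,0,0.191,-0.3,-0.25,-0.25,0.05],
  [0,0,0.2451,-0.4,-0.325,-0.25,0.05],
  [0,0,0.2992,-0.5,-0.4125,-0.25,0.05],
  [0,0,0.3501,-0.6,-0.5,-0.25,0.05],
], grip_force=20)

```text
clock: 1.1
eef_pos: [382.1, 302.6, 331.1]
tcp_rot: [-3.141, 0.0, 1.653]
contact_force: [0.6, 0.4, -0.2]
opening: 0.585
grasp_force: 0.0
```

```bash
python3 -c "
from h import *
delta(562.2,-20.9,330,30);st()"
```

```text
turn z 1.129 shift m [-0.3371  0.1531  0.0011]
t 1.1 pos [382.1 302.6 331.1] rot [-180.     0.    94.7] F [ 0.6  0.4 -0.2] M [-0.046 -0.071 -0.025] open 50.0 q6 0.58
```

To row units: -0.3371 m / 0.4 = -0.8428, 0.1531 m / 0.4 = 0.3828, 1.129 rad / 3.1416 = 0.3594.

Emit:
move_arm([
  [0,0,0.0509,-0.125,0.055,0,0.05],
  [0,0,0.1019,-0.25,0.1125,0,0.05],
  [0,0,0.1528,-0.375,0.17,0,0.05],
  [0,0,0.2037,-0.5,0.225,0,0.05],
  [0,0,0.2546,-0.625,0.2825,0,0.05],
  [0,0,0.3056,-0.75,0.3375,0,0.05],
  [0,0,0.3594,-0.8428,0.3828,0.0025,0.05],
  [0,0,0.3594,-0.8428,0.3828,0.0025,0.05],
])

```text
clock: 2.1
eef_pos: [564.2, -20.6, 329.5]
tcp_rot: [-3.142, 0.001, 0.524]
contact_force: [-0.7, 0.6, -0.9]
opening: 0.583
grasp_force: 0.0
```

```bash
python3 -c "
from h import *
delta(562.2,-20.9,251,30);st()"
```

```text
turn z 0.001 shift m [-0.0019 -0.0007  0.0785]
t 2.1 pos [564.2 -20.6 329.5] rot [-1.8e+02  1.0e-01  3.0e+01] F [-0.7  0.6 -0.9] M [0.029 0.036 0.   ] open 49.8 q6 1.01
```

To row units: 0.076 m / 0.4 = 0.19, 0.07 m / 0.4 = 0.175.

Emit:
move_arm([
  [0,0,0,0,0,0.075,0.04],
  [0,0,0,0,0,0.1375,0.04],
  [0,0,0,0,0,0.175,0.04],
  [0,0,0,0,0,0.19,0.04],
  [0,0,0,0,0,0.19,0.04],
  [0,0,0,0,0,0.19,0.04],
])

```text
clock: 2.85
eef_pos: [564.0, -18.2, 255.2]
tcp_rot: [3.141, -0.001, 0.529]
contact_force: [0.2, 0.7, 0.1]
opening: 0.465
grasp_force: 0.0
```

```bash
python3 -c "
from h import *
delta(562.2,-20.9,252,30);st()
ims=[]
for n,(u,v) in dict(top=(291,175),side=(307,145)).items():
    r,d=grab_frame(n);a=40
    ims.append(cv2.resize(cv2.convertScaleAbs(r[v-a:v+a,u-a:u+a,::-1],alpha=2.5,beta=20),(400,400),interpolation=cv2.INTER_CUBIC))
cv2.imwrite('pics/g1.png',np.hstack(ims))
"
```

```text
turn z 0.005 shift m [-0.0029  0.0014  0.0032]
t 2.85 pos [564.  -18.2 255.2] rot [ 1.80e+02 -1.00e-01  3.03e+01] F [0.2 0.7 0.1] M [-0.052 -0.011 -0.023] open 39.7 q6 1.01
```

View pics/g1.png

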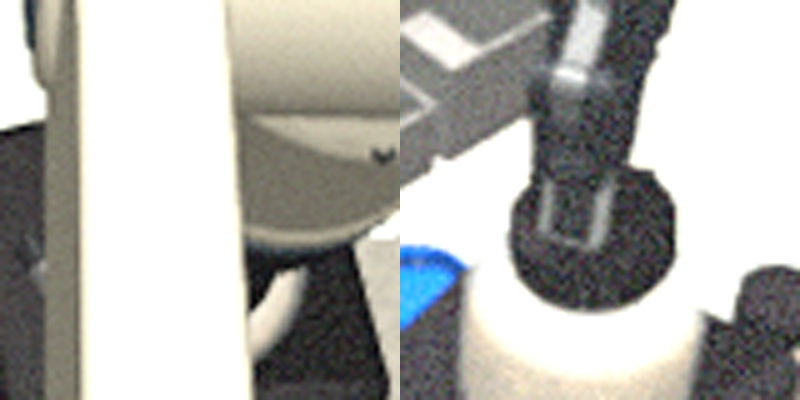

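The side view shows the near finger beside the bar, just above the lid's flat, at about (580,215) in the crop. I'll correct the centring and close to 18 mm.

To row units: 0.003 m / 0.4 = 0.0075, 0.0014 m / 0.4 = 0.0035.

Emit:
move_arm([
  [0,0,0,-0.0073,0.0035,0.0075,0.03],
  [0,0,0,-0.0073,0.0035,0.0075,0.022],
  [0,0,0,-0.0073,0.0035,0.0075,0.018],
  [0,0,0,-0.0073,0.0035,0.0075,0.018],
])

```text
clock: 3.45
eef_pos: [561.7, -21.0, 251.3]
tcp_rot: [3.142, -0.0, 0.529]
contact_force: [0.9, -0.2, 0.1]
opening: 0.212
grasp_force: 0.0
```

```bash
python3 -c "
from h import *
delta(562.2,-20.9,252,30);st()"
```

```text
turn z 0.005 shift m [ 0.0004  0.0002 -0.0007]
t 3.45 pos [561.7 -21.  251.3] rot [180.   -0.   30.3] F [ 0.9 -0.2  0.1] M [ 0.02  -0.05   0.001] open 18.1 q6 1.0
```

To row units: -0.56 rad / 3.1416 = -0.1783.

Emit:
move_arm([
  [0,0,-0.0255,0,0,0,0.018],
  [0,0,-0.0509,0,0,0,0.018],
  [0,0,-0.0764,0,0,0,0.018],
  [0,0,-0.1019,0,0,0,0.018],
  [0,0,-0.1273,0,0,0,0.018],
  [0,0,-0.1528,0,0,0,0.018],
  [0,0,-0.1783,0,0,0,0.018],
])

```text
clock: 4.32
eef_pos: [561.9, -20.9, 251.7]
tcp_rot: [3.141, -0.0, 1.091]
contact_force: [-1.4, -0.0, 3.4]
opening: 0.212
grasp_force: 3.6
```

```bash
cat >> h.py <<'E'
def lid(n="side"):
    r,d=grab_frame(n);P=cloud(n,d).reshape(-1,3);g=r.reshape(-1,3).max(1)
    Q=P[(np.hypot(P[:,0]-562,P[:,1]+21)<30)&(P[:,2]>232)&(P[:,2]<254)&(g<90)]
    for i in range(6):
        A=np.c_[Q[:,:2]-[562,-21],np.ones(len(Q))];k=np.linalg.lstsq(A,Q[:,2],rcond=None)[0];e=Q[:,2]-A@k;Q=Q[abs(e)<max(1.5,2*e.std())]
    print(n,"flat",len(Q),k.round(3),"tilt",np.hypot(*k[:2]).round(3),"low",np.degrees(np.arctan2(-k[1],-k[0])).round(),"sd",e.std().round(2))
E
python3 -c "
from h import *
st();lid()"
```

```text
t 4.33 pos [561.9 -20.9 251.7] rot [180.   -0.   62.5] F [-1.4 -0.   3.4] M [-0.097  0.21  -0.111] open 18.1 q6 0.44
side flat 245 [-8.50000e-02 -9.70000e-02  2.47424e+02] tilt 0.129 low 49.0 sd 0.63
```

To row units: -0.002 m / 0.4 = -0.005, -0.21 rad / 3.1416 = -0.0668.

Emit:
move_arm([
  [0,0,-0.0223,0,0,-0.005,0.018],
  [0,0,-0.0446,0,0,-0.005,0.018],
  [0,0,-0.0668,0,0,-0.005,0.018],
  [0,0,-0.0891,0,0,-0.005,0.018],
  [0,0,-0.1114,0,0,-0.005,0.018],
])

```text
clock: 5.0
eef_pos: [561.9, -21.0, 253.6]
tcp_rot: [3.141, -0.0, 1.44]
contact_force: [0.6, 0.0, 2.9]
opening: 0.209
grasp_force: 2.4
```

```bash
python3 -c "
from h import *
st();lid()"
```

```text
t 5.0 pos [561.9 -21.  253.6] rot [180.   -0.   82.5] F [0.6 0.  2.9] M [-0.029  0.047 -0.064] open 17.9 q6 0.09
side flat 244 [-5.20000e-02 -1.21000e-01  2.48269e+02] tilt 0.132 low 67.0 sd 0.69
```

To row units: -0.21 rad / 3.1416 = -0.0668.

Emit:
move_arm([
  [0,0,-0.0223,0,0,0,0.018],
  [0,0,-0.0446,0,0,0,0.018],
  [0,0,-0.0668,0,0,0,0.018],
])

```text
clock: 5.42
eef_pos: [562.2, -21.2, 253.7]
tcp_rot: [3.141, 0.001, 1.649]
contact_force: [1.4, -2.1, 2.8]
opening: 0.211
grasp_force: 3.8
```

```bash
python3 -c "
from h import *
st();lid()"
```

```text
t 5.42 pos [562.2 -21.2 253.7] rot [179.9   0.   94.5] F [ 1.4 -2.1  2.8] M [-0.264 -0.08  -0.091] open 18.0 q6 -0.12
side flat 261 [-1.30000e-02 -1.13000e-01  2.48171e+02] tilt 0.114 low 84.0 sd 0.68
```

To row units: -0.2 rad / 3.1416 = -0.0637.

Emit:
move_arm([
  [0,0,-0.0223,0,0,0,0.018],
  [0,0,-0.0446,0,0,0,0.018],
  [0,0,-0.0637,0,0,0,0.018],
])

```text
clock: 5.85
eef_pos: [562.3, -21.2, 253.8]
tcp_rot: [3.14, 0.001, 1.848]
contact_force: [1.3, -1.2, 3.3]
opening: 0.212
grasp_force: 3.8
```

```bash
python3 -c "
from h import *
st();lid()"
```

```text
t 5.85 pos [562.3 -21.2 253.8] rot [179.9   0.  105.9] F [ 1.3 -1.2  3.3] M [-0.142 -0.142 -0.109] open 18.1 q6 -0.32
side flat 250 [ 1.20000e-02 -1.24000e-01  2.48581e+02] tilt 0.125 low 95.0 sd 0.71
```

To row units: 0.16 rad / 3.1416 = 0.0509.

Emit:
move_arm([
  [0,0,0.0255,0,0,0,0.018],
  [0,0,0.0509,0,0,0,0.02],
  [0,0,0.0509,0,0,0,0.02],
])

```text
clock: 6.28
eef_pos: [561.5, -20.9, 253.0]
tcp_rot: [-3.141, -0.0, 1.687]
contact_force: [-0.2, -0.7, -0.5]
opening: 0.234
grasp_force: 0.0
```

```bash
python3 -c "
from h import *
st();lid()"
```

```text
t 6.28 pos [561.5 -20.9 253. ] rot [-180.    -0.    96.7] F [-0.2 -0.7 -0.5] M [-0.011 -0.002  0.021] open 20.0 q6 -0.16
side flat 267 [ 4.00000e-03 -0.00000e+00  2.45584e+02] tilt 0.004 low 178.0 sd 0.64
```

It dropped level: tilt is 0.004 and the middle sank about 3 mm. Next I'll run it in clockwise with the loose grip, following it down.

To row units: 0.003 m / 0.4 = 0.0075, 0.002 m / 0.4 = 0.005, 0.7 rad / 3.1416 = 0.2228.

Emit:
move_arm([
  [0,0,0.0318,0,0,0.0025,0.018],
  [0,0,0.0637,0,0,0.005,0.018],
  [0,0,0.0955,0,0,0.0075,0.018],
  [0,0,0.1273,0,0,0.0075,0.018],
  [0,0,0.1592,0,0,0.0075,0.018],
  [0,0,0.191,0,0,0.0075,0.018],
  [0,0,0.2228,0,0,0.0075,0.018],
])

```text
clock: 7.2
eef_pos: [561.5, -20.9, 250.1]
tcp_rot: [-3.141, 0.0, 0.986]
contact_force: [-0.2, -0.1, -0.8]
opening: 0.206
grasp_force: 0.3
```

```bash
python3 -c "
from h import *
st();lid()"
```

```text
t 7.2 pos [561.5 -20.9 250.1] rot [-180.     0.    56.5] F [-0.2 -0.1 -0.8] M [-0.04   0.015 -0.004] open 17.6 q6 0.54
side flat 258 [ 6.00000e-03 -4.00000e-03  2.44439e+02] tilt 0.007 low 150.0 sd 0.63
```

To row units: 0.002 m / 0.4 = 0.005, 0.0018 m / 0.4 = 0.0045, 0.8 rad / 3.1416 = 0.2546.

Emit:
move_arm([
  [0,0,0.0318,0,0,0.0008,0.018],
  [0,0,0.0637,0,0,0.0015,0.018],
  [0,0,0.0955,0,0,0.0023,0.018],
  [0,0,0.1273,0,0,0.003,0.018],
  [0,0,0.1592,0,0,0.0038,0.018],
  [0,0,0.191,0,0,0.0045,0.018],
  [0,0,0.2228,0,0,0.005,0.018],
  [0,0,0.2546,0,0,0.005,0.018],
])

```text
clock: 8.25
eef_pos: [561.9, -21.1, 248.4]
tcp_rot: [3.141, -0.0, 0.188]
contact_force: [0.3, -0.2, -0.5]
opening: 0.213
grasp_force: 0.8
```

```bash
python3 -c "
from h import *
st();lid()"
```

```text
t 8.25 pos [561.9 -21.1 248.4] rot [180.   -0.   10.8] F [ 0.3 -0.2 -0.5] M [-0.074 -0.075  0.061] open 18.2 q6 1.34
side flat 251 [ 9.00000e-03 -8.00000e-03  2.42657e+02] tilt 0.012 low 138.0 sd 0.62
```

To row units: 0.002 m / 0.4 = 0.005, 0.0018 m / 0.4 = 0.0045, 0.7 rad / 3.1416 = 0.2228.

Emit:
move_arm([
  [0,0,0.0318,0,0,0.0008,0.018],
  [0,0,0.0637,0,0,0.0015,0.018],
  [0,0,0.0955,0,0,0.0023,0.018],
  [0,0,0.1273,0,0,0.003,0.018],
  [0,0,0.1592,0,0,0.0038,0.018],
  [0,0,0.191,0,0,0.0045,0.018],
  [0,0,0.2228,0,0,0.005,0.018],
])

```text
clock: 9.18
eef_pos: [562.3, -21.3, 246.7]
tcp_rot: [-3.141, -0.001, -0.511]
contact_force: [0.9, -1.2, 2.2]
opening: 0.211
grasp_force: 2.2
```

```bash
python3 -c "
from h import *
st();lid()"
```

```text
t 9.18 pos [562.3 -21.3 246.7] rot [-1.80e+02 -1.00e-01 -2.93e+01] F [ 0.9 -1.2  2.2] M [-0.309 -0.078  0.05 ] open 18.0 q6 2.04
side flat 263 [-1.20000e-02 -9.00000e-03  2.41041e+02] tilt 0.015 low 38.0 sd 0.65
```

The lid is nearly down (flat at 241). I'll regrip half a turn back so the last joint has room for the nip.

To row units: -0.045 m / 0.4 = -0.1125, -0.02 m / 0.4 = -0.05, -0.89 rad / 3.1416 = -0.2833.

Emit:
move_arm([
  [0,0,-0.0318,0,0,0,0.022],
  [0,0,-0.0541,0,0,0,0.035],
  [0,0,-0.0541,0,0,-0.05,0.035],
  [0,0,-0.0541,0,0,-0.1125,0.035],
  [0,0,-0.1114,0,0,-0.1125,0.035],
  [0,0,-0.1687,0,0,-0.1125,0.035],
  [0,0,-0.226,0,0,-0.1125,0.035],
  [0,0,-0.2833,0,0,-0.1125,0.035],
])

```text
clock: 10.22
eef_pos: [561.5, -20.9, 291.1]
tcp_rot: [-3.141, 0.0, 0.389]
contact_force: [-0.8, 0.2, 0.8]
opening: 0.409
grasp_force: 0.0
```

To row units: -1.44 rad / 3.1416 = -0.4584.

Emit:
move_arm([
  [0,0,-0.0573,0,0,0,0.035],
  [0,0,-0.1146,0,0,0,0.035],
  [0,0,-0.1719,0,0,0,0.035],
  [0,0,-0.2292,0,0,0,0.035],
  [0,0,-0.2865,0,0,0,0.035],
  [0,0,-0.3438,0,0,0,0.035],
  [0,0,-0.4011,0,0,0,0.035],
  [0,0,-0.4584,0,0,0,0.035],
])

```text
clock: 11.22
eef_pos: [561.5, -20.9, 291.1]
tcp_rot: [-3.141, -0.0, 1.829]
contact_force: [-0.0, -0.3, -0.4]
opening: 0.409
grasp_force: 0.0
```

To row units: -1 rad / 3.1416 = -0.3183.

Emit:
move_arm([
  [0,0,-0.0573,0,0,0,0.035],
  [0,0,-0.1146,0,0,0,0.035],
  [0,0,-0.1719,0,0,0,0.035],
  [0,0,-0.2292,0,0,0,0.035],
  [0,0,-0.2865,0,0,0,0.035],
  [0,0,-0.3183,0,0,0,0.035],
  [0,0,-0.3183,0,0,0,0.035],
  [0,0,-0.3183,0,0,0,0.035],
])

```text
clock: 12.22
eef_pos: [561.6, -21.0, 291.2]
tcp_rot: [3.142, -0.0, 2.818]
contact_force: [0.0, -0.1, 0.7]
opening: 0.406
grasp_force: 0.0
```

```bash
python3 - <<'E'
from h import *
st();lid();delta(562,-21,246,163)
r,d=grab_frame("side");P=cloud("side",d).reshape(-1,3)
m=(np.hypot(P[:,0]-562,P[:,1]+21)<27)&(P[:,2]>254)&(P[:,2]<263);print(m.sum(),cv2.minAreaRect(P[m][:,:2].astype(np.float32)))
E
```

```text
t 12.22 pos [561.6 -21.  291.2] rot [180.   -0.  161.5] F [ 0.  -0.1  0.7] M [-0.004  0.023  0.013] open 34.7 q6 -1.29
side flat 336 [4.00000e-03 4.00000e-03 2.41063e+02] tilt 0.006 low -134.0 sd 0.65
turn z -0.027 shift m [-0.0004  0.0001  0.0452]
183 ((561.0509033203125, -20.537044525146484), (13.979766845703125, 45.663330078125), 71.40742492675781)
```

To row units: 0.045 m / 0.4 = 0.1125, 0.04 m / 0.4 = 0.1, 0.2 rad / 3.1416 = 0.0637.

Emit:
move_arm([
  [0,0,0,0,0,0.0625,0.035],
  [0,0,0,0,0,0.1,0.035],
  [0,0,0,0,0,0.1125,0.035],
  [0,0,0,0,0,0.1125,0.025],
  [0,0,0,0,0,0.1125,0.018],
  [0,0,0,0,0,0.1125,0.018],
  [0,0,0.0318,0,0,0.1125,0.018],
  [0,0,0.0637,0,0,0.1125,0.018],
])

```text
clock: 13.32
eef_pos: [561.9, -21.1, 246.7]
tcp_rot: [3.141, 0.001, 2.616]
contact_force: [0.2, 0.3, -0.6]
opening: 0.207
grasp_force: 0.3
```

To row units: 0.38 rad / 3.1416 = 0.121.

Emit:
move_arm([
  [0,0,0.0255,0,0,0,0.018],
  [0,0,0.0509,0,0,0,0.018],
  [0,0,0.0764,0,0,0,0.018],
  [0,0,0.1019,0,0,0,0.018],
  [0,0,0.121,0,0,0,0.018],
])

```text
clock: 13.95
eef_pos: [561.9, -21.0, 246.6]
tcp_rot: [3.141, 0.001, 2.237]
contact_force: [0.2, 0.8, -1.1]
opening: 0.209
grasp_force: 0.4
```

```bash
python3 -c "
from h import *
st();lid()"
```

```text
t 13.95 pos [561.9 -21.  246.6] rot [180.    0.  128.1] F [ 0.2  0.8 -1.1] M [-0.016 -0.044 -0.002] open 17.9 q6 -0.71
side flat 281 [-7.00000e-03 -6.00000e-03  2.40264e+02] tilt 0.009 low 40.0 sd 0.65
```

To row units: 0.2 rad / 3.1416 = 0.0637.

Emit:
move_arm([
  [0,0,0.0159,0,0,0,0.018],
  [0,0,0.0318,0,0,0,0.018],
  [0,0,0.0477,0,0,0,0.018],
  [0,0,0.0637,0,0,0,0.018],
])

```text
clock: 14.5
eef_pos: [561.8, -21.1, 246.5]
tcp_rot: [3.141, 0.0, 2.038]
contact_force: [-0.8, -0.8, -0.4]
opening: 0.206
grasp_force: 0.5
```

```bash
python3 -c "
from h import *
st()"
```

```text
t 14.5 pos [561.8 -21.1 246.5] rot [180.    0.  116.8] F [-0.8 -0.8 -0.4] M [-0.13   0.027 -0.026] open 17.6 q6 -0.51
```

To row units: 0.09 rad / 3.1416 = 0.0286.

Emit:
move_arm([
  [0,0,0.0095,0,0,0,0.018],
  [0,0,0.0191,0,0,0,0.018],
  [0,0,0.0286,0,0,0,0.018],
  [0,0,0.0286,0,0,0,0.018],
])

```text
clock: 15.0
eef_pos: [561.8, -21.0, 246.4]
tcp_rot: [3.141, 0.0, 1.949]
contact_force: [0.2, -0.7, -0.7]
opening: 0.213
grasp_force: 0.5
```

```bash
python3 -c "
from h import *
st()"
```

```text
t 15.0 pos [561.8 -21.  246.4] rot [180.    0.  111.6] F [ 0.2 -0.7 -0.7] M [-0.105 -0.003  0.061] open 18.2 q6 -0.42
```

To row units: 0.05 rad / 3.1416 = 0.0159.

Emit:
move_arm([
  [0,0,0.008,0,0,0,0.018],
  [0,0,0.0159,0,0,0,0.018],
  [0,0,0.0159,0,0,0,0.018],
])

```text
clock: 15.38
eef_pos: [561.8, -21.0, 246.4]
tcp_rot: [3.141, 0.0, 1.898]
contact_force: [-0.1, -1.2, 0.5]
opening: 0.211
grasp_force: 0.7
```

```bash
python3 -c "
from h import *
st()"
```

```text
t 15.38 pos [561.8 -21.  246.4] rot [180.    0.  108.8] F [-0.1 -1.2  0.5] M [-0.123 -0.084  0.048] open 18.0 q6 -0.37
```

To row units: 0.04 rad / 3.1416 = 0.0127.

Emit:
move_arm([
  [0,0,0.008,0,0,0,0.018],
  [0,0,0.0127,0,0,0,0.018],
  [0,0,0.0127,0,0,0,0.018],
])

```text
clock: 15.75
eef_pos: [561.8, -21.0, 246.3]
tcp_rot: [3.141, 0.0, 1.859]
contact_force: [0.1, -2.0, 1.1]
opening: 0.21
grasp_force: 1.2
```

```bash
python3 -c "
from h import *
st();lid()"
```

```text
t 15.75 pos [561.8 -21.  246.3] rot [180.    0.  106.5] F [ 0.1 -2.   1.1] M [-0.218 -0.099  0.024] open 17.9 q6 -0.33
side flat 272 [-3.00000e-03  1.20000e-02  2.39892e+02] tilt 0.012 low -76.0 sd 0.65
```

To row units: 0.04 rad / 3.1416 = 0.0127.

Emit:
move_arm([
  [0,0,0.0064,0,0,0,0.018],
  [0,0,0.0127,0,0,0,0.018],
  [0,0,0.0127,0,0,0,0.018],
])

```text
clock: 16.18
eef_pos: [561.8, -21.0, 246.4]
tcp_rot: [3.141, 0.0, 1.818]
contact_force: [0.4, -1.4, 0.7]
opening: 0.206
grasp_force: 1.5
```

```bash
python3 -c "
from h import *
st()"
```

```text
t 16.18 pos [561.8 -21.  246.4] rot [180.    0.  104.2] F [ 0.4 -1.4  0.7] M [-0.27  -0.168  0.07 ] open 17.6 q6 -0.29
```

To row units: 0.03 rad / 3.1416 = 0.0095.

Emit:
move_arm([
  [0,0,0.0064,0,0,0,0.018],
  [0,0,0.0095,0,0,0,0.018],
  [0,0,0.0095,0,0,0,0.018],
])

```text
clock: 16.55
eef_pos: [561.7, -21.0, 246.3]
tcp_rot: [3.142, 0.0, 1.789]
contact_force: [-0.3, -2.4, 1.3]
opening: 0.213
grasp_force: 1.9
```

```bash
python3 -c "
from h import *
st()"
```

```text
t 16.55 pos [561.7 -21.  246.3] rot [180.    0.  102.5] F [-0.3 -2.4  1.3] M [-0.381 -0.125  0.052] open 18.2 q6 -0.26
```

To row units: 0.03 rad / 3.1416 = 0.0095.

Emit:
move_arm([
  [0,0,0.0064,0,0,0,0.018],
  [0,0,0.0095,0,0,0,0.018],
  [0,0,0.0095,0,0,0,0.018],
])

```text
clock: 16.92
eef_pos: [561.7, -21.0, 246.3]
tcp_rot: [3.142, 0.0, 1.759]
contact_force: [1.1, -1.7, 1.2]
opening: 0.213
grasp_force: 2.1
```

```bash
python3 -c "
from h import *
st()"
```

```text
t 16.93 pos [561.7 -21.  246.3] rot [180.    0.  100.8] F [ 1.1 -1.7  1.2] M [-0.406 -0.12   0.039] open 18.2 q6 -0.23
```

To row units: 0.03 rad / 3.1416 = 0.0095.

Emit:
move_arm([
  [0,0,0.0064,0,0,0,0.018],
  [0,0,0.0095,0,0,0,0.018],
  [0,0,0.0095,0,0,0,0.018],
])

```text
clock: 17.3
eef_pos: [561.7, -21.0, 246.3]
tcp_rot: [-3.142, 0.0, 1.729]
contact_force: [0.5, -2.2, 2.1]
opening: 0.21
grasp_force: 2.3
```

```bash
python3 - <<'E'
from h import *
st();lid()
r,d=grab_frame("side");P=cloud("side",d).reshape(-1,3)
cv2.imwrite("pics/g2.png",cv2.resize(cv2.convertScaleAbs(r[100:190,260:360,::-1],alpha=2.5,beta=20),(600,540),interpolation=cv2.INTER_CUBIC))
E
```

```text
t 17.3 pos [561.7 -21.  246.3] rot [-180.    0.   99.] F [ 0.5 -2.2  2.1] M [-0.358 -0.031  0.034] open 17.9 q6 -0.2
side flat 271 [ 3.00000e-03 -1.10000e-02  2.40168e+02] tilt 0.011 low 106.0 sd 0.68
```

View pics/g2.png

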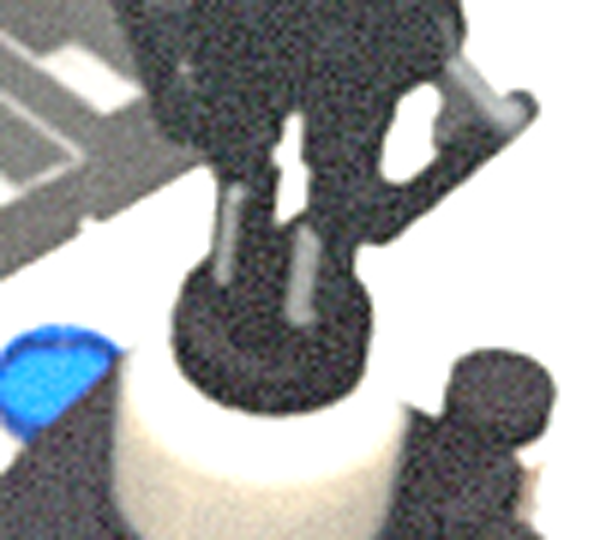

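The picture shows the fingers straddling the bar (crop about (260,290)) and the lid level and low on the neck. I'll keep going in small steps to the stop.

To row units: 0.04 rad / 3.1416 = 0.0127.

Emit:
move_arm([
  [0,0,0.0048,0,0,0,0.018],
  [0,0,0.0095,0,0,0,0.018],
  [0,0,0.0127,0,0,0,0.018],
  [0,0,0.0127,0,0,0,0.018],
])

```text
clock: 17.9
eef_pos: [561.7, -21.0, 246.3]
tcp_rot: [-3.141, 0.0, 1.689]
contact_force: [1.0, -2.6, 1.8]
opening: 0.212
grasp_force: 2.2
```

```bash
python3 -c "
from h import *
st()"
```

```text
t 17.9 pos [561.7 -21.  246.3] rot [-180.     0.    96.8] F [ 1.  -2.6  1.8] M [-0.383 -0.009  0.067] open 18.1 q6 -0.16
```

To row units: 0.04 rad / 3.1416 = 0.0127.

Emit:
move_arm([
  [0,0,0.0048,0,0,0,0.018],
  [0,0,0.0095,0,0,0,0.018],
  [0,0,0.0127,0,0,0,0.018],
  [0,0,0.0127,0,0,0,0.018],
])

```text
clock: 18.4
eef_pos: [561.6, -20.9, 246.3]
tcp_rot: [-3.141, -0.0, 1.649]
contact_force: [1.2, -2.2, 3.3]
opening: 0.212
grasp_force: 2.0
```

```bash
python3 -c "
from h import *
st()"
```

```text
t 18.4 pos [561.6 -20.9 246.3] rot [-180.    -0.    94.5] F [ 1.2 -2.2  3.3] M [-0.334 -0.004  0.077] open 18.1 q6 -0.12
```

To row units: 0.04 rad / 3.1416 = 0.0127.

Emit:
move_arm([
  [0,0,0.0048,0,0,0,0.018],
  [0,0,0.0095,0,0,0,0.018],
  [0,0,0.0127,0,0,0,0.018],
  [0,0,0.0127,0,0,0,0.018],
])

```text
clock: 18.9
eef_pos: [561.7, -20.9, 246.3]
tcp_rot: [-3.141, -0.0, 1.609]
contact_force: [-0.1, -1.0, 1.8]
opening: 0.211
grasp_force: 1.8
```

```bash
python3 -c "
from h import *
st()"
```

```text
t 18.9 pos [561.7 -20.9 246.3] rot [-180.    -0.    92.2] F [-0.1 -1.   1.8] M [-0.258  0.041  0.067] open 18.0 q6 -0.08
```

To row units: 0.04 rad / 3.1416 = 0.0127.

Emit:
move_arm([
  [0,0,0.0048,0,0,0,0.018],
  [0,0,0.0095,0,0,0,0.018],
  [0,0,0.0127,0,0,0,0.018],
  [0,0,0.0127,0,0,0,0.018],
])

```text
clock: 19.4
eef_pos: [561.8, -20.9, 246.3]
tcp_rot: [3.141, -0.0, 1.569]
contact_force: [2.4, -1.0, 1.0]
opening: 0.21
grasp_force: 1.7
```

```bash
python3 -c "
from h import *
st()"
```

```text
t 19.4 pos [561.8 -20.9 246.3] rot [180.   -0.   89.9] F [ 2.4 -1.   1. ] M [-0.16  -0.077  0.041] open 17.9 q6 -0.04
```

To row units: 0.04 rad / 3.1416 = 0.0127.

Emit:
move_arm([
  [0,0,0.0048,0,0,0,0.018],
  [0,0,0.0095,0,0,0,0.018],
  [0,0,0.0127,0,0,0,0.018],
  [0,0,0.0127,0,0,0,0.018],
])

```text
clock: 19.9
eef_pos: [561.7, -21.0, 246.3]
tcp_rot: [3.142, 0.0, 1.529]
contact_force: [1.7, -2.1, 1.7]
opening: 0.21
grasp_force: 1.9
```

```bash
python3 -c "
from h import *
st()"
```

```text
t 19.9 pos [561.7 -21.  246.3] rot [180.    0.   87.6] F [ 1.7 -2.1  1.7] M [-0.236 -0.123  0.117] open 17.9 q6 0.0
```

To row units: 0.04 rad / 3.1416 = 0.0127.

Emit:
move_arm([
  [0,0,0.0048,0,0,0,0.018],
  [0,0,0.0095,0,0,0,0.018],
  [0,0,0.0127,0,0,0,0.018],
  [0,0,0.0127,0,0,0,0.018],
])

```text
clock: 20.4
eef_pos: [561.7, -21.0, 246.3]
tcp_rot: [3.142, 0.0, 1.489]
contact_force: [0.5, -2.1, 1.9]
opening: 0.206
grasp_force: 2.2
```

```bash
python3 -c "
from h import *
st()"
```

```text
t 20.4 pos [561.7 -21.  246.3] rot [180.    0.   85.3] F [ 0.5 -2.1  1.9] M [-0.309 -0.162  0.07 ] open 17.6 q6 0.04
```

To row units: 0.04 rad / 3.1416 = 0.0127.

Emit:
move_arm([
  [0,0,0.0048,0,0,0,0.018],
  [0,0,0.0095,0,0,0,0.018],
  [0,0,0.0127,0,0,0,0.018],
  [0,0,0.0127,0,0,0,0.018],
])

```text
clock: 20.9
eef_pos: [561.7, -21.0, 246.3]
tcp_rot: [3.141, 0.0, 1.449]
contact_force: [0.7, -2.7, 2.1]
opening: 0.209
grasp_force: 2.8
```

```bash
python3 -c "
from h import *
st();lid()"
```

```text
t 20.9 pos [561.7 -21.  246.3] rot [180.   0.  83.] F [ 0.7 -2.7  2.1] M [-0.368 -0.178  0.128] open 17.8 q6 0.08
side flat 262 [-0.00000e+00 -3.00000e-03  2.39985e+02] tilt 0.003 low 87.0 sd 0.65
```

To row units: 0.04 rad / 3.1416 = 0.0127.

Emit:
move_arm([
  [0,0,0.0048,0,0,0,0.018],
  [0,0,0.0095,0,0,0,0.018],
  [0,0,0.0127,0,0,0,0.018],
  [0,0,0.0127,0,0,0,0.018],
])

```text
clock: 21.45
eef_pos: [561.8, -21.0, 246.3]
tcp_rot: [3.141, 0.0, 1.409]
contact_force: [0.9, -3.4, 1.0]
opening: 0.214
grasp_force: 4.2
```

```bash
python3 -c "
from h import *
st()"
```

```text
t 21.45 pos [561.8 -21.  246.3] rot [180.    0.   80.7] F [ 0.9 -3.4  1. ] M [-0.517 -0.365  0.082] open 18.2 q6 0.12
```

To row units: 0.02 rad / 3.1416 = 0.0064.

Emit:
move_arm([
  [0,0,0.0032,0,0,0,0.018],
  [0,0,0.0064,0,0,0,0.018],
  [0,0,0.0064,0,0,0,0.018],
])

```text
clock: 21.82
eef_pos: [561.8, -21.0, 246.3]
tcp_rot: [3.141, -0.0, 1.389]
contact_force: [3.2, -2.9, 0.0]
opening: 0.21
grasp_force: 6.0
```

```bash
python3 -c "
from h import *
st()"
```

```text
t 21.82 pos [561.8 -21.  246.3] rot [180.   -0.   79.6] F [ 3.2 -2.9  0. ] M [-0.526 -0.473  0.199] open 17.9 q6 0.14
```

To row units: 0.02 rad / 3.1416 = 0.0064.

Emit:
move_arm([
  [0,0,0.0032,0,0,0,0.018],
  [0,0,0.0064,0,0,0,0.018],
  [0,0,0.0064,0,0,0,0.018],
])

```text
clock: 22.2
eef_pos: [561.8, -21.0, 246.3]
tcp_rot: [3.141, -0.0, 1.369]
contact_force: [3.5, -2.5, 0.6]
opening: 0.211
grasp_force: 8.6
```

```bash
python3 -c "
from h import *
st()"
```

```text
t 22.2 pos [561.8 -21.  246.3] rot [180.   -0.   78.4] F [ 3.5 -2.5  0.6] M [-0.53  -0.561  0.263] open 18.1 q6 0.16
```

The torque is rising at the stop, now 0.26 N m. One more nip should do it.

To row units: 0.02 rad / 3.1416 = 0.0064.

Emit:
move_arm([
  [0,0,0.0032,0,0,0,0.018],
  [0,0,0.0064,0,0,0,0.018],
  [0,0,0.0064,0,0,0,0.018],
])

```text
clock: 22.58
eef_pos: [561.8, -21.0, 246.3]
tcp_rot: [3.141, -0.0, 1.348]
contact_force: [4.3, -3.3, 1.2]
opening: 0.212
grasp_force: 11.4
```

```bash
python3 -c "
from h import *
st()"
```

```text
t 22.57 pos [561.8 -21.  246.3] rot [180.   -0.   77.3] F [ 4.3 -3.3  1.2] M [-0.502 -0.661  0.302] open 18.1 q6 0.18
```

To row units: 0.01 rad / 3.1416 = 0.0032.

Emit:
move_arm([
  [0,0,0.0032,0,0,0,0.018],
  [0,0,0.0032,0,0,0,0.018],
])

```text
clock: 22.82
eef_pos: [561.8, -21.0, 246.3]
tcp_rot: [3.141, -0.0, 1.339]
contact_force: [3.6, -3.0, 0.5]
opening: 0.21
grasp_force: 12.8
```

```bash
python3 -c "
from h import *
st()"
```

```text
t 22.82 pos [561.8 -21.  246.3] rot [180.   -0.   76.7] F [ 3.6 -3.   0.5] M [-0.51  -0.774  0.454] open 18.0 q6 0.19
```

To row units: 0.012 rad / 3.1416 = 0.0038.

Emit:
move_arm([
  [0,0,0.0038,0,0,0,0.018],
  [0,0,0.0038,0,0,0,0.018],
])

```text
clock: 23.08
eef_pos: [561.8, -21.0, 246.3]
tcp_rot: [3.141, 0.0, 1.327]
contact_force: [3.8, -2.2, -1.1]
opening: 0.21
grasp_force: 14.5
```

```bash
python3 -c "
from h import *
st()"
```

```text
t 23.07 pos [561.8 -21.  246.3] rot [180.   0.  76.] F [ 3.8 -2.2 -1.1] M [-0.433 -0.699  0.456] open 17.9 q6 0.2
```

To row units: -0.1 m / 0.4 = -0.25, -0.06 m / 0.4 = -0.15, -0.2 rad / 3.1416 = -0.0637.

Emit:
move_arm([
  [0,0,-0.0255,0,0,0,0.018],
  [0,0,-0.0509,0,0,0,0.022],
  [0,0,-0.0637,0,0,0,0.035],
  [0,0,-0.0637,0,0,0,0.035],
  [0,0,-0.0637,0,0,-0.05,0.035],
  [0,0,-0.0637,0,0,-0.15,0.035],
  [0,0,-0.0637,0,0,-0.25,0.035],
  [0,0,-0.0637,0,0,-0.25,0.035],
])

```text
clock: 24.08
eef_pos: [562.7, -20.7, 349.4]
tcp_rot: [3.137, -0.001, 1.525]
contact_force: [-0.6, 0.8, -0.4]
opening: 0.408
grasp_force: 0.0
```

```bash
python3 - <<'E'
from h import *
st();lid()
r,d=grab_frame("side");P=cloud("side",d).reshape(-1,3)
m=(np.hypot(P[:,0]-562,P[:,1]+21)<27)&(P[:,2]>253)&(P[:,2]<263);print(m.sum(),cv2.minAreaRect(P[m][:,:2].astype(np.float32)))
cv2.imwrite("pics/end.png",cv2.convertScaleAbs(r[:,:,::-1],alpha=1.5))
E
```

```text
t 24.07 pos [562.7 -20.7 349.4] rot [179.7  -0.   87.4] F [-0.6  0.8 -0.4] M [0.012 0.015 0.023] open 34.9 q6 0.01
side flat 320 [ 4.00000e-03 -2.00000e-03  2.40036e+02] tilt 0.005 low 153.0 sd 0.66
190 ((562.34912109375, -21.05660629272461), (47.49011993408203, 15.141252517700195), 89.68289947509766)
```

View pics/end.png

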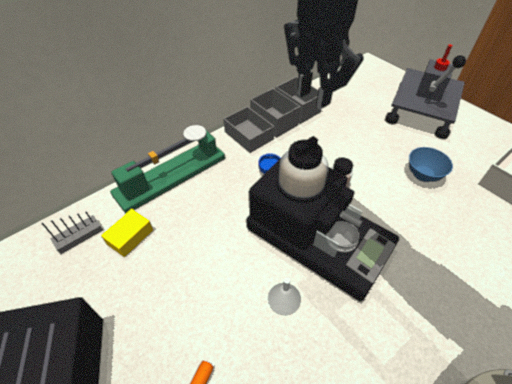

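The end picture shows the gripper clear and the lid level at (305,152), with the pan, funnel (284,298) and jar (343,170) undisturbed. The flat is at 240.0 mm, which is home, and the tightening torque reached about 0.45 N m.

```bash
python3 -c "
from h import *
print(order.sign_off())"
```

```text
the job is handed in; nothing more can be done
None
```

The lid was backed off until it dropped level, run in clockwise to fully home, nipped up to about 0.45 N m and let go; the job is handed in, but sign-off returned no verdict.

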